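Dock a vial carrier from its slide-lid box

ROBOT

A 6-joint arm with a two-finger parallel gripper is mounted at the origin on the work surface. World frame = base frame: x ahead of the robot, y to its left, z up, the work surface at z = 0. Lengths are in mm, angles in rad, forces in N, time in s.
With the tool pointing down it reaches from about 350 to 775 mm from the base axis. Payload 7.3 kg.
Tool frame: the origin (TCP) lies at the very end of the fingers, on their centre line; the grasp point (between the pads) lies 19 mm behind it; z points along the fingers, y is the line along which they close (so a half turn about z gives the same grasp; the last joint's range is limited). The gripper opens to 92 mm and grips with 3 to 60 N. Pads are 19 mm wide; open, the fingers measure 130 mm over their backs; the gripper's body (75 mm by 190 mm) begins 47 mm behind the grasp point.
Start: joints at [-1.347, 0.342, 1.524, -0, 1.275, -0.146], TCP at [189.773, -489.521, 226.741] pointing down, gripper open.
Joint ranges: [-2.53, 2.53], [-0.77, 2.02], [0.04, 2.7], [-1, 4.14], [0.28, 2.66], [-3.11, 3.11]. Speed limits (rad/s): [2.57, 2.57, 3.14, 3.14, 3.14, 3.14].

INTERFACE

Orientations are given as [roll, pitch, yaw] about the fixed x, y, z axes, in that order (R = Rz(yaw) Ry(pitch) Rx(roll)).
In Python, from plant import bot gives the robot as it stands.
- The arm moves only by the tool jog_arm, never from a script. Its argument "targets" is a list of rows, each an object with "xyz": the shift along the tool's x, y, z as a fraction of full scale, a list of three; "spin": the turn about the tool's z as a fraction of full scale. In form: [{"xyz": [x, y, z], "spin": spin}, ...]. A call has exactly 10 rows; each row shifts and turns the commanded pose from where the row before left it, along the tool's axes as they then stand; what a row does not reach is not made up. Full scale, the value 1, is 80 mm for a shift and 0.1 rad for a turn. A row lasts 1/8 s, in which the tool goes at most 62.5 mm and 10.7 degrees, less where a joint would pass 70% of its speed; a pose out of reach is approached as far as the arm can. A call with a number of a shift or a turn outside -1 to 1 is refused whole. A call with a gripper value outside its range is refused whole. "gripper" is the opening in per cent of the stroke, from 0 (shut) to 100 (fully open), set as the call begins (left out, the last holds). The fingers move at their own pace and stop on an object; the grip force is fixed at half the most. Time passes only in rows, so rows that do not move let the fingers close, or fill a call up. It gives the time, the measured TCP pose, the force, the opening and the grip force at its end, in the units of the state.
- bot.get_obs(): the state, without advancing time (a new reading comes with each control period).
- bot.capture(name): name is "scene" or "top"; returns the picture (400x640x3 uint8, blue, green, red); there is no depth.
- bot.get_calibration(name): a dict with "vfov" (degrees; the focal length in pixels is half the picture's height over the tangent of half this angle, whatever the lens; pixels are square), "cx", "cy" (the principal point, pixels), "eye" and "rotation" of the camera in the world. Camera axes: x right, y down, z forward; pixel columns grow to the right and rows downward; lengths in mm; the calibration is good to about 2 mm. A picture is of the moment at which its call begins. get_calibration takes no time and is no camera call.
- bot.close_job(): hands the job in; it is judged then, once.
The state is a dict: "time": time; "joint_positions": joint angles; "dq": joint speeds; "tau": joint torques, N m; "tool_pos": TCP position; "tcp_rot": TCP orientation; "contact_force": force on the tool from outside, world axes, zero at the start; "moment": the same for the moment, N m; "grip_width": finger opening in mm; "finger_force": force on a finger pad.
Only numpy, scipy, OpenCV 4.12 (cv2) and the standard library are available. Lean on these libraries where they do the work, as an engineer would, in place of code of your own. Each camera call takes 0.05 s, during which the arm holds its last target. There are 200 camera calls.

TASK

Open the white storage box by lifting its sliding lid over the lip at the end of its grooves and drawing it out, and lower the lid gently onto the middle of the rubber mat, handle up, and let go of it there. Then take the two-vial carrier out of the box, keep it upright, stand it on the dock's base plate and slide it toe first under the overhanging retaining block until it is fully home and square against the back of the pocket, and let go of it. Leave everything else on the bench where it is.

Things in the scene. Friction and masses are not known exactly. Their poses are not given: they have to be found in the camera images.
- box: White storage box fixed to the bench, 120 (its x) x 162 (y) x 81 mm high; origin centre of underside, z up. Inside 108 x 134 mm, floor 5 mm thick. The lid rests on ledges 61 mm above the bench along both x sides, in grooves 16 mm high, 152 mm wide; their roofs (77 to 81 mm above the bench) leave a 134 mm wide opening. The -x end is shut by a wall 77 mm high.
- box_lip (a point): Top middle of the lip at the box's +x end, 57 mm from the box's origin, 67 mm above the bench: 6 mm thick, 6 mm above the ledges. The lid can leave only towards the box's +x, raised more than 6 and less than 11 mm (8.5 is the middle); it is clear of the grooves after 112 mm of travel.
- lid: Grey plastic lid, loose, about 0.13 kg: plate 104 (its x) x 146 (its y) x 5 mm with an upright bar handle in the middle of its top. Origin: centre of its underside; z up. Starts lying in the grooves with its x along the box's x and 2 to 3 mm of play.
- lid_handle (a point): Grip point of the lid's bar handle, 26 mm above the middle of the lid's underside. The bar is 40 mm long along the lid's x, 12 mm thick along its y and reaches from 5 to 35 mm above the underside.
- carrier: Two-vial aluminium carrier, loose, about 0.22 kg, starting upright on the box floor under the lid, toe roughly towards the box's +x. Foot plate 66 (its x) x 44 (its y) x 8 mm with a block on its rear part; the bare front of the foot (x from +5 to +33 mm) is the toe. Origin: centre of the foot's underside; z up.
- carrier_block (a point): Grip point in the carrier's block, 12 mm behind the carrier's origin (x = -12 mm) and 43 mm above its underside. The block is 34 mm long (x), 20 mm wide (y) and reaches from 8 to 52 mm above the underside; two white vial caps of 14 mm diameter stand 2 mm out of its top.
- dock: Dark steel dock fixed to the bench: base plate 150 (its x) x 100 (y) x 10 mm, its +x end carrying a retaining block 29 mm high over the bench that overhangs a pocket. Origin: centre of underside, z up. The carrier goes in along the dock's +x, toe first, its x along the dock's x. In front of the guides the plate is bare back to x = -75 mm.
- dock_mouth (a point): Middle of the pocket's mouth on the base plate, at the roof's edge: dock x = +20 mm, 10 mm above the bench. The pocket runs 20 mm deep to the back wall at x = +40 mm, is 49 mm wide and 11 mm high under a roof 8 mm thick. Two slanted guides as high as the pocket widen the mouth from x = +3 to +20 mm.
- dock_home (a point): Where the carrier's origin is when fully home: dock x = +7 mm, y = 0, z = +10 mm (on the base plate), toe against the back wall; 8 mm then remain between the roof's edge and the carrier's block. Axes as the dock's.
- mat: Black rubber mat, fixed, 140 (its x) x 160 (its y) x 3 mm, on the bench between box and dock. Origin: centre of its underside; its top is 3 mm above the bench.
- dishes: Bystander: two stacked white petri dishes, 90 mm across, 29 mm high. Origin: underside centre.
- amber: Bystander: small amber bottle, 44 mm across, 85 mm high. Origin: underside centre.
- marker: Bystander: black and blue marker, 115 mm long, lying. Origin: under its middle.
- jar: Bystander: white jar with red cap, 70 mm across, 75 mm high. Origin: underside centre.
- beaker: Bystander: glass beaker, 70 mm across, 90 mm high. Origin: underside centre.
- spatula: Bystander: steel spatula, 160 mm long, lying. Origin: under its middle.
Mind the look-alikes: they are no part of the job. Leave any orange, purple or red look-alike of the lid alone.

How it is judged (in metres and radians):
On the way, in this order (a step that is already met when the one before it is completed fails the run):
1. the lid has been lifted over the lip and drawn out of the box's grooves (x of lid in the frame of box above 0.11 m), for 0.05 s.
2. the lid is lowered onto the mat, handle up, still held when less than 15 mm above it (not dropped) (horizontal distance between lid and mat below 0.035 m and z of lid in the frame of mat below 0.018 m and angle between lid's own z axis and vertical below 0.15 rad and contact force between the fingers and lid above 0.3 N), for 0.02 s.
3. the lid lies flat, handle up, on the mat and is let go (horizontal distance between lid and mat below 0.035 m and z of lid in the frame of mat below 0.007 m and angle between lid's own z axis and vertical below 0.06 rad and contact force between the fingers and lid below 0.1 N), for 0.2 s.
4. the carrier has been lifted out of the box (height (world z) of carrier above 0.082 m), for 0.05 s.
At the end, for the whole second after the job is handed in: The lid lies flat, handle up, on the mat, its centre within 35 mm of the mat's centre; the carrier stands flat on the dock's plate with its toe under the overhang, within 3 mm of fully home, within 4 mm of the pocket's middle and square within 0.09 rad; both are at rest and released (horizontal distance between lid and mat below 0.035 m and z of lid in the frame of mat below 0.007 m and angle between each of lid, carrier's own z axis and vertical below 0.06 rad and x of carrier in the frame of dock between 0.004 and 0.01 m and y of carrier in the frame of dock between -0.004 and 0.004 m and z of carrier in the frame of dock between 0.007 and 0.0125 m and angle between the x axis of carrier and the x axis of dock, either way round below 0.09 rad and linear speed of each of carrier, lid below 0.02 m/s); the robot touches nothing.
It fails at once if a bystander is moved more than 20 mm (distance of any of dishes, amber, marker, jar, beaker, spatula from where it was at the start of the episode above 0.02 m).
It fails at once if the carrier is tipped more than about 35 degrees (angle between carrier's own z axis and vertical above 0.6 rad).
It also fails if it takes over 61 s, if anything falls off the work surface, if the arm or the gripper's body presses on something with over 40 N, if the wrist force passes 120 N, or if a joint passes its speed limit or range.

## Working session

There is one attempt and no reset: what is moved stays moved. The work goes in short steps, Python scripts to look and compute and a tool call to move; the robot and the scene stay as the last step left them, time stands still between calls to the robot, and variables do not carry over. Pictures are saved under pics/ and viewed, at most 10 in all, crops included, and the job is handed in when it is done.

Besides the shell and the picture viewer there is one more tool, called after "Call:" as name(argument=value, ...) on one line, values as JSON. jog_arm: Moves the arm, as the interface text tells. Shift numbers are shares of 80 mm and turn numbers shares of 0.1 rad, none past 1 either way. Its arguments: {"type":"object","properties":{"targets":{"type":"array","items":{"type":"object","properties":{"xyz":{"type":"array","items":{"type":"number"}},"spin":{"type":"number"}}}},"gripper":{"type":"number"}},"required":["targets"]}

```bash
mkdir -p pics; python3 - <<'E'
from plant import bot
import cv2
for n in("scene","top"):
    cv2.imwrite(f"pics/{n}0.png",bot.capture(n)); print(n,bot.get_calibration(n))
o=bot.get_obs();print(o)
E
```

```text
scene {'vfov': 57.37122920870523, 'cx': 318.9236564105919, 'cy': 203.87781658654353, 'eye': array([1272.76886045,  818.31877775,  920.71869318]), 'rotation': array([-2.22691105,  0.0226804 ,  2.36005614])}
top {'vfov': 46.352111004455224, 'cx': 317.0090620844345, 'cy': 205.05314368456115, 'eye': array([ 121.09970241,   65.64367677, 2008.82659339]), 'rotation': array([-2.92050487e+00, -7.69175450e-04, -1.57123565e+00])}
{'time': 0.1, 'joint_positions': array([-1.34697920e+00,  3.42639702e-01,  1.52492227e+00,  2.51388640e-06,
        1.27536387e+00, -1.46011191e-01]), 'dq': array([ 3.11034562e-04, -6.74999526e-04, -3.18366607e-03,  2.41901547e-04,
       -1.85592048e-06,  5.70904922e-04]), 'tau': array([ 2.83980822e-03, -4.32004237e+01, -2.44692582e+01,  7.18077784e-02,
        5.26098534e-02, -6.35492120e-05]), 'tool_pos': array([ 189.70100869, -489.1509583 ,  226.12110079]), 'tcp_rot': array([-3.14027400e+00, -1.96347707e-04,  3.69827453e-01]), 'contact_force': array([ 0.2559148 , -0.03614345, -0.24773917]), 'moment': array([-0.01257783,  0.01521855, -0.0114294 ]), 'finger_force': 0.0, 'grip_width': 91.88450042293653}
```

View pics/top0.png

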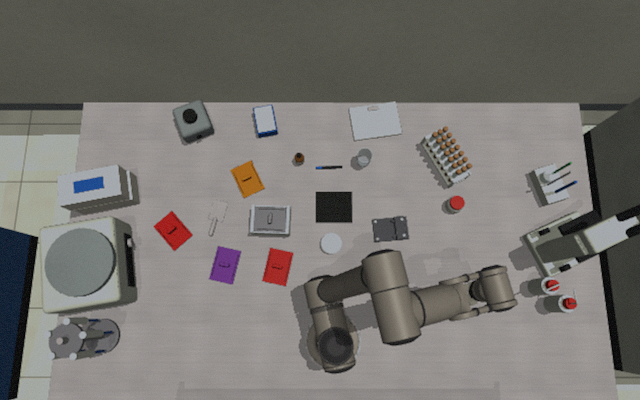

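View pics/scene0.png

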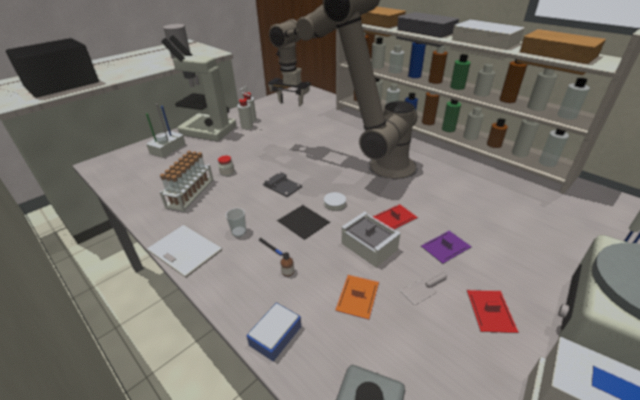

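The top view shows the box at about (270,220), the mat at (334,207), the dock at (390,229) and the dishes at (331,243). The scene view shows the box at (371,238). Next I'll enlarge both.

```bash
cat > h.py <<'E'
import numpy as np,cv2
from scipy.spatial.transform import Rotation as R
from plant import bot
def cam(n):
    c=bot.get_calibration(n); f=200/np.tan(np.radians(c['vfov'])/2)
    return c,f,R.from_euler('xyz',c['rotation']).as_matrix()
def px2w(n,u,v,z):
    c,f,M=cam(n); d=M@np.array([(u-c['cx'])/f,(v-c['cy'])/f,1]); e=np.array(c['eye'])
    return e+d*(z-e[2])/d[2]
def w2px(n,p):
    c,f,M=cam(n); q=M.T@(np.array(p)-c['eye']); return np.array([c['cx']+f*q[0]/q[2],c['cy']+f*q[1]/q[2]])
E
python3 - <<'E'
from h import *
a=cv2.imread('pics/top0.png')[190:255,242:415]; cv2.imwrite('pics/c1.png',cv2.resize(a,None,fx=4.6,fy=4.6,interpolation=cv2.INTER_CUBIC))
b=cv2.imread('pics/scene0.png')[165:275,255:410]; cv2.imwrite('pics/c2.png',cv2.resize(b,None,fx=5,fy=5,interpolation=cv2.INTER_CUBIC))
o=bot.get_obs(); print(w2px('top',o['tool_pos']),w2px('scene',o['tool_pos']),w2px('top',[0,0,0]))
E
```

```text
[464.33468005 291.27073337] [290.6944114  104.79669169] [332.51002215 340.04021125]
```

View pics/c1.png

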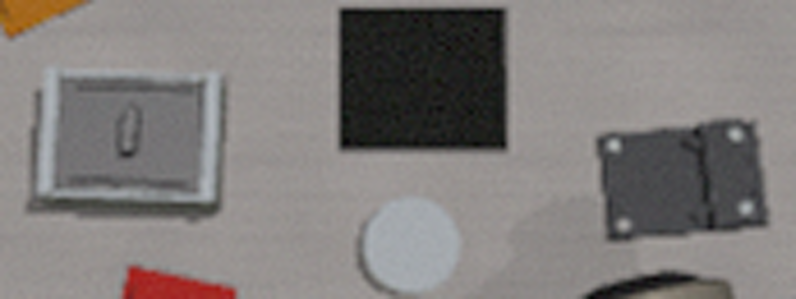

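View pics/c2.png

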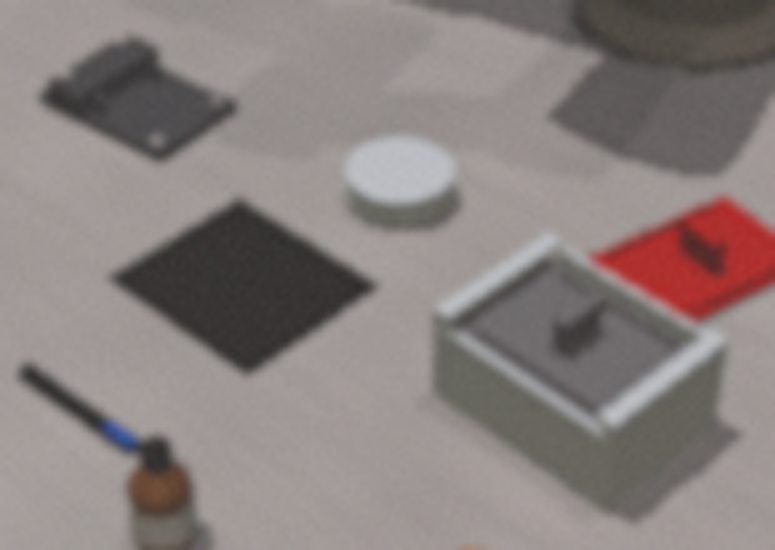

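The top crop shows the box rails' outer corners at (48,68), (223,72), (216,208) and (35,203), and the handle from (131,105) to (127,155). The mat corners are (340,9) and (506,149), and the dock's block is on the image right (−world y). In the scene crop the near edge of the box (towards world +x) looks like the low lip.

```bash
cat > m.py <<'E'
from h import *
from scipy.optimize import least_squares
T=lambda u,v:('top',242+u/4.6-.4,190+v/4.6-.4)
S=lambda u,v:('scene',255+u/5-.4,165+v/5-.4)
def fit(obs,x0):
    def r(p):
        c,s=np.cos(p[2]),np.sin(p[2]); out=[]
        for (n,u,v),(x,y,z) in obs: out.append(w2px(n,[p[0]+c*x-s*y,p[1]+s*x+c*y,z])-[u,v])
        return np.ravel(out)
    s=least_squares(r,x0,x_scale=[100,100,.1]); print(s.x.round(3),'res',s.fun.round(1).tolist()); return s.x
if __name__=='__main__':
    print(px2w(*T(132,140),81),px2w(*T(680,180),10))
    b=[(T(48,68),(60,81,81)),(T(223,72),(60,-81,81)),(T(216,208),(-60,-81,81)),(T(35,203),(-60,81,81)),
       (S(435,312),(60,-81,81)),(S(553,238),(-60,-81,81)),(S(722,340),(-60,81,81)),(S(605,430),(60,81,81))]
    print('box');fit(b,[400,150,0.])
    fit(b[:4],[400,150,0.]);fit(b[4:],[400,150,0.])
    print('mat');m=[(T(340,9),(70,80,3)),(T(506,9),(70,-80,3)),(T(506,149),(-70,-80,3)),(T(340,149),(-70,80,3)),(S(113,276),(70,-80,3)),(S(240,200),(-70,-80,3)),(S(374,287),(-70,80,3)),(S(247,373),(70,80,3))]
    fit(m,[450,0,0.])
    print('dock');d=[(T(600,135),(-75,50,10)),(T(612,240),(-75,-50,10)),(T(752,121),(75,50,29)),(T(767,224),(75,-50,29)),(S(158,160),(-75,50,10)),(S(236,105),(-75,-50,10))]
    fit(d,[400,-150,-1.5]);fit(d[:4],[400,-150,-1.5])
    print('handle');fit([(T(131,105),(20,0,96)),(T(127,155),(-20,0,96))],[400,150,0.])
    fit([(S(600,307),(-20,0,96)),(S(566,330),(20,0,96))],[400,150,0.])
E
python3 m.py
```

```text
[489.9771911  260.14492466  81.        ] [ 465.03926762 -250.07573608   10.        ]
box
[ 4.96185e+02  2.60729e+02 -4.90000e-02] res [0.1, -0.6, 0.2, 0.3, -0.0, -1.2, 0.6, -2.0, -0.1, -1.1, -0.3, -1.2, 1.4, 0.1, 1.4, -0.7]
[ 4.92427e+02  2.61575e+02 -3.60000e-02] res [-0.4, 0.5, -0.2, 0.9, -0.0, -0.6, 0.6, -0.8]
[ 5.00224e+02  2.61327e+02 -6.10000e-02] res [-0.7, -0.7, -0.6, -0.6, 0.8, 1.0, 0.4, 0.1]
mat
[ 5.65439e+02 -9.67200e+00 -7.00000e-03] res [0.2, -0.6, 0.2, -0.4, 0.5, 0.3, -0.1, 0.0, -0.8, 0.2, 0.2, -0.4, 1.3, -0.3, 0.1, 0.4]
dock
[ 465.255 -251.696   -1.497] res [-0.6, -0.3, -0.9, -0.4, 1.4, -0.6, 0.8, -0.1, 0.5, -0.6, 1.0, -0.1]
[ 463.678 -250.825   -1.487] res [-0.9, 0.2, -1.0, 0.1, 1.1, -0.4, 0.8, 0.0]
handle
[ 4.96365e+02  2.61547e+02 -6.00000e-02] res [-0.0, 0.7, 0.0, -0.7]
[5.04555e+02 2.69264e+02 3.00000e-03] res [0.3, -0.6, -0.3, 0.5]
```

```bash
python3 - <<'E'
from h import *
p=(497,261.5,-.05);c,s=np.cos(p[2]),np.sin(p[2])
b=cv2.imread('pics/scene0.png')[205:272,335:410]; k=8
b=cv2.resize(b,None,fx=k,fy=k,interpolation=cv2.INTER_CUBIC)
for x in (60,-60):
  for z,col in((67,(0,0,255)),(77,(255,0,0)),(81,(0,255,0))):
    for y in np.linspace(-81,81,7):
      u,v=w2px('scene',[p[0]+c*x-s*y,p[1]+s*x+c*y,z]); cv2.circle(b,(int((u-335+.5)*k),int((v-205+.5)*k)),2,col,-1)
cv2.imwrite('pics/c3.png',b)
E
```

```text
(no output)
```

View pics/c3.png

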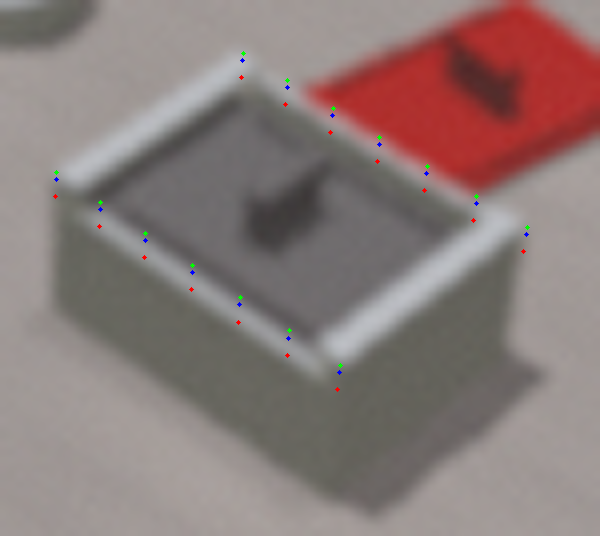

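The near end (world +x) has the lower edge with rail ends standing above it, so it is the lip, and box yaw is about −0.05. Next I'll check the amber bottle's clearance and work out the first move.

```bash
cat > go.py <<'E'
import sys
from h import *
def plan(x,y,z,yaw,pose=None):
    o=bot.get_obs(); r=R.from_euler('xyz',o['tcp_rot']); y0=o['tcp_rot'][2]
    M=np.diag([1,-1,-1.]); Rz=R.from_euler('z',yaw).as_matrix()@M
    d=np.array([x,y,z])-o['tool_pos']; dy=(yaw-y0+np.pi)%(2*np.pi)-np.pi
    print('at',o['tool_pos'].round(1),o['tcp_rot'].round(3),'t',round(o['time'],2)); print('spin total',round(-dy/.1,2),'then xyz in NEW frame',(Rz.T@d/80).round(3),'in OLD',(r.as_matrix().T@d/80).round(3))
if __name__=='__main__': plan(*map(float,sys.argv[1:5]))
E
python3 go.py 450 -150 226 -0.05
python3 - <<'E'
from m import *
print(px2w(*S(155,442),85),px2w('top',299,157,85),px2w('top',299,160,40), px2w('top',331,243,29))
b=cv2.imread('pics/top0.png')
E
```

```text
at [ 189.7 -489.2  226.1] [-3.14 -0.    0.37] t 0.1
spin total 4.2 then xyz in NEW frame [ 3.038e+00 -4.397e+00  2.000e-03] in OLD [ 4.566 -2.777  0.006]
[776.51042576 139.82382426  85.        ] [766.31573638 141.68860665  85.        ] [767.51106866 143.35599747  40.        ] [400.15969657   4.31531732  29.        ]
```

Call:
jog_arm(targets=[{"xyz": [0.39, -0.37, 0], "spin": 0.42}, {"xyz": [0.39, -0.37, 0], "spin": 0.42}, {"xyz": [0.39, -0.37, 0], "spin": 0.42}, {"xyz": [0.39, -0.37, 0], "spin": 0.42}, {"xyz": [0.39, -0.37, 0], "spin": 0.42}, {"xyz": [0.39, -0.37, 0], "spin": 0.42}, {"xyz": [0.39, -0.37, 0], "spin": 0.42}, {"xyz": [0.39, -0.37, 0], "spin": 0.42}, {"xyz": [0.39, -0.37, 0], "spin": 0.42}, {"xyz": [0.39, -0.37, 0], "spin": 0.42}], gripper=45)

```text
time: 1.35
tool_pos: [442.3, -143.5, 226.6]
tcp_rot: [3.142, 0.0, -0.051]
contact_force: [-0.5, -0.7, 0.0]
grip_width: 41.6
finger_force: 0.0
```

```bash
python3 go.py 497 262 140 -0.05
```

```text
at [ 442.3 -143.5  226.6] [ 3.142  0.    -0.051] t 1.35
spin total -0.01 then xyz in NEW frame [ 0.429 -5.096  1.082] in OLD [ 0.422 -5.097  1.082]
```

Call:
jog_arm(targets=[{"xyz": [0.05, -0.57, 0]}, {"xyz": [0.05, -0.57, 0]}, {"xyz": [0.05, -0.57, 0]}, {"xyz": [0.05, -0.57, 0]}, {"xyz": [0.05, -0.57, 0]}, {"xyz": [0.05, -0.57, 0.2]}, {"xyz": [0.05, -0.57, 0.2]}, {"xyz": [0.05, -0.57, 0.3]}, {"xyz": [0.03, -0.54, 0.38]}, {"xyz": [0, 0, 0]}])

```text
invalid input
```

```bash
python3 go.py 497 262 71 -0.05; python3 - <<'E'
from h import *
ims=[]
for n in('top','scene'):
    a=bot.capture(n);o=bot.get_obs();u,v=w2px(n,o['tool_pos']);print(n,u,v)
    ims.append(cv2.resize(a,None,fx=1,fy=1)[int(v)-35:int(v)+40,int(u)-50:int(u)+50]);print(int(u)-50,int(v)-35)
cv2.imwrite('pics/d1.png',cv2.resize(np.hstack(ims),None,fx=4,fy=4,interpolation=cv2.INTER_CUBIC))
E
```

```text
at [ 442.3 -143.5  226.6] [ 3.142  0.    -0.051] t 1.35
spin total -0.01 then xyz in NEW frame [ 0.429 -5.096  1.944] in OLD [ 0.423 -5.097  1.944]
top 369.87410560461626 224.3180574848471
319 189
scene 300.4391138828154 147.38124835113783
250 112
```

View pics/d1.png

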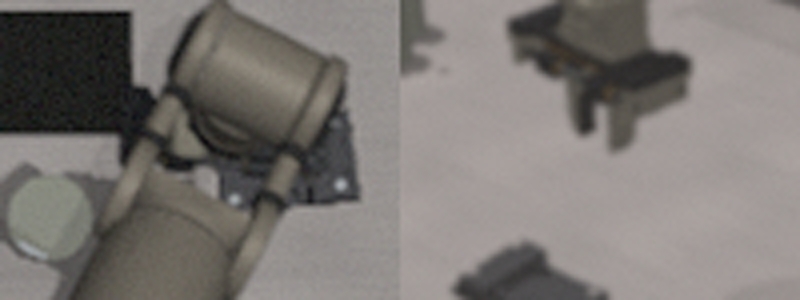

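The move was refused because every row needs a "spin" value. The fingertips appear at crop (585,135) and (620,150), with their midpoint on the predicted TCP at (601,141), so the calibration holds.

Call:
jog_arm(targets=[{"xyz": [0.05, -0.57, 0], "spin": 0}, {"xyz": [0.05, -0.57, 0], "spin": 0}, {"xyz": [0.05, -0.57, 0], "spin": 0}, {"xyz": [0.05, -0.57, 0], "spin": 0}, {"xyz": [0.05, -0.57, 0], "spin": 0}, {"xyz": [0.05, -0.57, 0.2], "spin": 0}, {"xyz": [0.05, -0.57, 0.2], "spin": 0}, {"xyz": [0.05, -0.57, 0.3], "spin": 0}, {"xyz": [0.03, -0.54, 0.38], "spin": 0}, {"xyz": [0, 0, 0], "spin": 0}])

```text
time: 2.7
tool_pos: [494.7, 262.0, 137.2]
tcp_rot: [3.139, 0.005, -0.047]
contact_force: [-0.1, -0.7, -0.6]
grip_width: 41.2
finger_force: 0.0
```

```bash
python3 go.py 497 262 71 -0.05; python3 - <<'E'
from h import *
a=bot.capture('scene');o=bot.get_obs();u,v=w2px('scene',o['tool_pos']);print(u,v)
cv2.imwrite('pics/d2.png',cv2.resize(a[205:272,335:410],None,fx=8,fy=8,interpolation=cv2.INTER_CUBIC))
E
```

```text
at [494.7 262.  137.2] [ 3.139  0.005 -0.047] t 2.7
spin total 0.03 then xyz in NEW frame [ 0.028 -0.002  0.828] in OLD [ 0.033 -0.003  0.827]
371.79440934903494 216.21663902441597
```

View pics/d2.png

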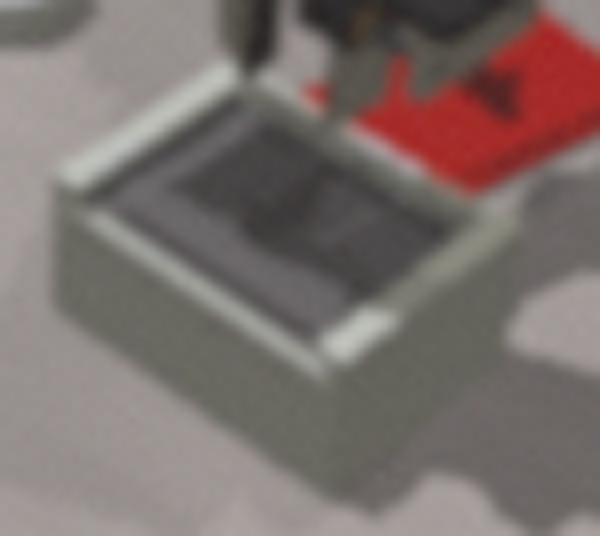

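The fingertips at (250,72) and (335,118) have their midpoint where the TCP was predicted, and the box and lid haven't moved. I'll lower now.

Call:
jog_arm(targets=[{"xyz": [0.02, 0, 0.2], "spin": 0}, {"xyz": [0.02, 0, 0.2], "spin": 0}, {"xyz": [0, 0, 0.2], "spin": 0}, {"xyz": [0, 0, 0.15], "spin": 0}, {"xyz": [0, 0, 0.06], "spin": 0}, {"xyz": [0, 0, 0], "spin": 0}, {"xyz": [0, 0, 0], "spin": 0}, {"xyz": [0, 0, 0], "spin": 0}, {"xyz": [0, 0, 0], "spin": 0}, {"xyz": [0, 0, 0], "spin": 0}])

```text
time: 4.0
tool_pos: [499.7, 260.9, 75.6]
tcp_rot: [-3.142, -0.0, -0.05]
contact_force: [0.6, 1.0, 0.3]
grip_width: 41.3
finger_force: 0.0
```

Call:
jog_arm(targets=[{"xyz": [0, 0, 0], "spin": 0}, {"xyz": [0, 0, 0], "spin": 0}, {"xyz": [0, 0, 0], "spin": 0}, {"xyz": [0, 0, 0], "spin": 0}, {"xyz": [0, 0, 0], "spin": 0}, {"xyz": [0, 0, 0], "spin": 0}, {"xyz": [0, 0, 0], "spin": 0}, {"xyz": [0, 0, 0], "spin": 0}, {"xyz": [0, 0, 0], "spin": 0}, {"xyz": [0, 0, 0], "spin": 0}], gripper=0)

```text
time: 5.25
tool_pos: [499.6, 260.8, 75.5]
tcp_rot: [3.142, 0.0, -0.05]
contact_force: [0.1, 0.5, -0.7]
grip_width: 11.9
finger_force: 30.0
```

Grip width is 11.9 mm, which matches the bar. I'll lift 8.5 mm.

Call:
jog_arm(targets=[{"xyz": [0, 0, -0.027], "spin": 0}, {"xyz": [0, 0, -0.027], "spin": 0}, {"xyz": [0, 0, -0.027], "spin": 0}, {"xyz": [0, 0, -0.027], "spin": 0}, {"xyz": [0, 0, 0], "spin": 0}, {"xyz": [0, 0, 0], "spin": 0}, {"xyz": [0, 0, 0], "spin": 0}, {"xyz": [0, 0, 0], "spin": 0}, {"xyz": [0, 0, 0], "spin": 0}, {"xyz": [0, 0, 0], "spin": 0}])

```text
time: 6.5
tool_pos: [499.7, 260.8, 84.1]
tcp_rot: [3.142, -0.0, -0.05]
contact_force: [1.0, -1.2, -0.7]
grip_width: 11.4
finger_force: 30.0
```

Call:
jog_arm(targets=[{"xyz": [0.03, 0, 0], "spin": 0}, {"xyz": [0.05, 0, 0], "spin": 0}, {"xyz": [0.05, 0, 0], "spin": 0}, {"xyz": [0.06, 0, 0], "spin": 0}, {"xyz": [0.06, 0, 0], "spin": 0}, {"xyz": [0.06, 0, 0], "spin": 0}, {"xyz": [0.06, 0, 0], "spin": 0}, {"xyz": [0.06, 0, 0], "spin": 0}, {"xyz": [0.05, 0, 0], "spin": 0}, {"xyz": [0, 0, 0], "spin": 0}])

```text
time: 7.75
tool_pos: [538.3, 258.9, 84.1]
tcp_rot: [3.142, -0.0, -0.05]
contact_force: [0.5, 0.4, -1.4]
grip_width: 11.9
finger_force: 30.0
```

Contact forces stay small, so the lid is sliding freely.

Call:
jog_arm(targets=[{"xyz": [0.1, 0, 0], "spin": 0}, {"xyz": [0.12, 0, 0], "spin": 0}, {"xyz": [0.12, 0, 0], "spin": 0}, {"xyz": [0.12, 0, 0], "spin": 0}, {"xyz": [0.12, 0, 0], "spin": 0}, {"xyz": [0.12, 0, 0], "spin": 0}, {"xyz": [0.12, 0, 0], "spin": 0}, {"xyz": [0.12, 0, 0], "spin": 0}, {"xyz": [0.1, 0, 0], "spin": 0}, {"xyz": [0.1, 0, 0], "spin": 0}])

```text
time: 9.0
tool_pos: [629.6, 254.2, 84.1]
tcp_rot: [3.141, -0.0, -0.05]
contact_force: [0.5, 0.4, -1.3]
grip_width: 11.5
finger_force: 30.0
```

```bash
python3 go.py 565.5 -10 120 -0.02; python3 - <<'E'
from h import *
cv2.imwrite('pics/d3.png',cv2.resize(bot.capture('scene')[185:285,310:420],None,fx=5,fy=5,interpolation=cv2.INTER_CUBIC))
cv2.imwrite('pics/d3t.png',bot.capture('top'))
E
```

```text
at [629.6 254.2  84.1] [ 3.141 -0.    -0.05 ] t 9.0
spin total -0.3 then xyz in NEW frame [-0.736  3.317 -0.449] in OLD [-0.635  3.338 -0.448]
```

View pics/d3.png

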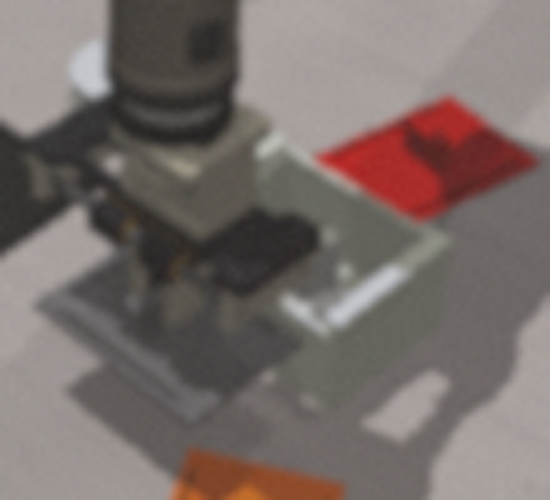

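The lid is held and clear of the grooves, and the carrier's two white caps are just visible at (330,240) and (345,270). I'll lift and carry the lid to the mat.

Call:
jog_arm(targets=[{"xyz": [0.1, 0, -0.15], "spin": 0}, {"xyz": [0, 0, -0.3], "spin": 0}, {"xyz": [0, 0.2, -0.1], "spin": 0}, {"xyz": [-0.1, 0.4, 0], "spin": 0}, {"xyz": [-0.13, 0.5, 0], "spin": -0.1}, {"xyz": [-0.15, 0.55, 0], "spin": -0.1}, {"xyz": [-0.15, 0.6, 0], "spin": -0.1}, {"xyz": [-0.15, 0.5, 0], "spin": 0}, {"xyz": [-0.1, 0.35, 0], "spin": 0}, {"xyz": [-0.05, 0.2, 0], "spin": 0}])

```text
time: 10.35
tool_pos: [560.3, -9.6, 128.0]
tcp_rot: [3.141, 0.001, -0.022]
contact_force: [0.4, 0.1, -0.0]
grip_width: 11.3
finger_force: 30.0
```

```bash
python3 go.py 565.5 -10 25 -0.02
```

```text
at [560.3  -9.6 128. ] [ 3.141e+00  1.000e-03 -2.200e-02] t 10.35
spin total -0.02 then xyz in NEW frame [0.065 0.004 1.287] in OLD [0.066 0.003 1.287]
```

Call:
jog_arm(targets=[{"xyz": [0.03, 0, 0.2], "spin": 0}, {"xyz": [0.03, 0, 0.25], "spin": 0}, {"xyz": [0, 0, 0.25], "spin": 0}, {"xyz": [0, 0, 0.25], "spin": 0}, {"xyz": [0, 0, 0.2], "spin": 0}, {"xyz": [0, 0, 0.12], "spin": 0}, {"xyz": [0, 0, 0.04], "spin": 0}, {"xyz": [0, 0, 0.025], "spin": 0}, {"xyz": [0, 0, 0.025], "spin": 0}, {"xyz": [0, 0, 0], "spin": 0}])

```text
time: 11.6
tool_pos: [566.3, -7.8, 19.6]
tcp_rot: [3.141, -0.001, -0.02]
contact_force: [0.2, -0.7, -1.4]
grip_width: 11.8
finger_force: 30.0
```

Call:
jog_arm(targets=[{"xyz": [0, 0, 0.01], "spin": 0}, {"xyz": [0, 0, 0.01], "spin": 0}, {"xyz": [0, 0, 0.01], "spin": 0}, {"xyz": [0, 0, 0], "spin": 0}, {"xyz": [0, 0, 0], "spin": 0}, {"xyz": [0, 0, 0], "spin": 0}, {"xyz": [0, 0, 0], "spin": 0}, {"xyz": [0, 0, 0], "spin": 0}, {"xyz": [0, 0, 0], "spin": 0}, {"xyz": [0, 0, 0], "spin": 0}])

```text
time: 12.85
tool_pos: [566.2, -7.8, 17.5]
tcp_rot: [3.141, -0.0, -0.02]
contact_force: [-2.3, -0.3, 5.3]
grip_width: 11.7
finger_force: 30.0
```

Contact is felt at 5 N, right at the expected height, so I'll release.

Call:
jog_arm(targets=[{"xyz": [0, 0, 0], "spin": 0}, {"xyz": [0, 0, 0], "spin": 0}, {"xyz": [0, 0, 0], "spin": 0}, {"xyz": [0, 0, 0], "spin": 0}, {"xyz": [0, 0, 0], "spin": 0}, {"xyz": [0, 0, 0], "spin": 0}, {"xyz": [0, 0, -0.2], "spin": 0}, {"xyz": [0, 0, -0.6], "spin": 0}, {"xyz": [0, 0, -0.6], "spin": 0}, {"xyz": [0, 0, 0], "spin": 0}], gripper=40)

```text
time: 14.1
tool_pos: [568.9, -8.1, 134.2]
tcp_rot: [3.14, -0.01, -0.02]
contact_force: [0.5, -0.4, 0.1]
grip_width: 36.9
finger_force: 0.0
```

```bash
python3 go.py 430 80 128 -0.05; python3 - <<'E'
from h import *
a=bot.capture('top');b=bot.capture('scene')
cv2.imwrite('pics/t4.png',a);cv2.imwrite('pics/s4.png',b)
x=cv2.resize(b[195:272,270:410],None,fx=5.6,fy=5.6,interpolation=cv2.INTER_CUBIC)
cv2.imwrite('pics/e.png',x); print(x.shape)
E
```

```text
at [568.9  -8.1 134.2] [ 3.14 -0.01 -0.02] t 14.1
spin total 0.3 then xyz in NEW frame [-1.789 -1.013  0.078] in OLD [-1.758 -1.066  0.059]
(431, 784, 3)
```

View pics/e.png

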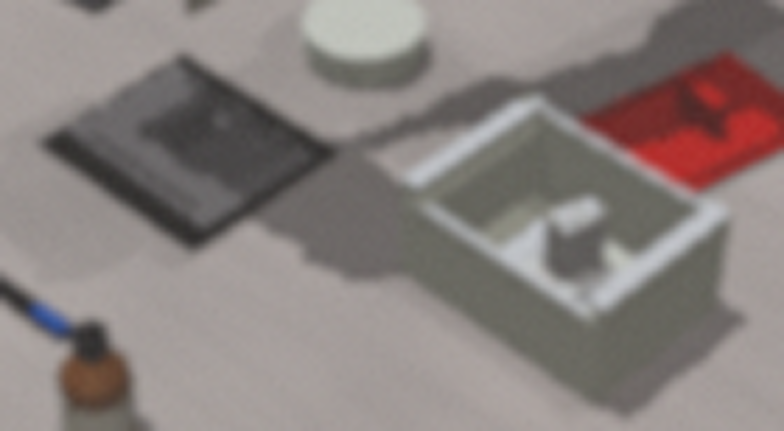

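The lid lies flat on the mat at about (187,150), handle up. The carrier is visible in the box with its block top around (576,212). I'll fit its pose and put both cameras in one composite.

```bash
python3 - <<'E'
from h import *
E=lambda u,v:(270+u/5.6-.4,195+v/5.6-.4)
p=px2w('scene',*E(576,212),58);print('scene blk',p)
c,s=np.cos(-.05),np.sin(-.05); d=p[:2]-[497,261.5]; print('in box',c*d[0]+s*d[1],-s*d[0]+c*d[1])
p2=px2w('scene',*E(602,200),58);p1=px2w('scene',*E(548,226),58);print(p1,p2)
a=cv2.imread('pics/t4.png');b=cv2.imread('pics/s4.png')
A=cv2.resize(a[200:242,245:295],None,fx=8,fy=8,interpolation=cv2.INTER_CUBIC)
B=cv2.resize(b[222:264,350:400],None,fx=8,fy=8,interpolation=cv2.INTER_CUBIC)
D=cv2.resize(a[205:250,365:415],None,fx=5,fy=5,interpolation=cv2.INTER_CUBIC)
D2=cv2.resize(b[165:205,255:310],None,fx=5,fy=5,interpolation=cv2.INTER_CUBIC)
out=np.zeros((336+226,800,3),np.uint8);out[:336,:400]=A;out[:336,400:]=B
out[336:336+225,:250]=D;out[336:336+200,400:675]=D2
for k in range(0,800,50): cv2.putText(out,str(k),(k,8),0,.3,(0,255,255));
cv2.imwrite('pics/f.png',out)
E
```

```text
scene blk [483.53152278 260.93917643  58.        ]
in box -13.423615636439479 -1.23326599224503
[505.60654198 256.55430426  58.        ] [463.47743063 265.65398343  58.        ]
```

View pics/f.png

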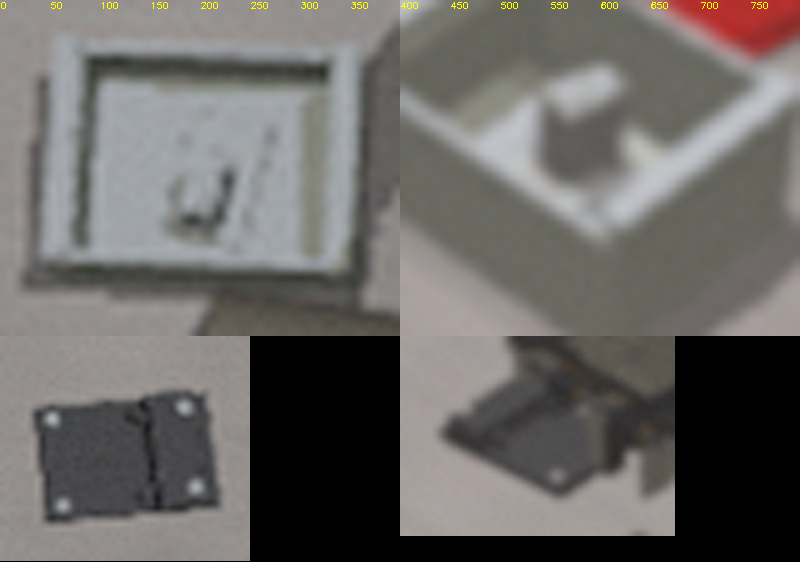

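The carrier's block top quad in the scene panel is (543,95), (562,115), (622,80) and (600,63). In the top panel the foot's −y edge runs from (275,125) to (240,245) and the block's −y edge from (230,165) to (210,215), so yaw is about −0.25. I'll fit that.

```bash
python3 - <<'E'
from m import *
A=lambda u,v:('top',245+u/8-.45,200+v/8-.45)
B=lambda u,v:('scene',350+(u-400)/8-.45,222+v/8-.45)
s=[(B(543,95),(5,-10,57)),(B(562,115),(5,10,57)),(B(622,80),(-29,10,57)),(B(600,63),(-29,-10,57))]
t=[(A(275,125),(33,-22,13)),(A(240,245),(-33,-22,13)),(A(230,165),(5,-10,57)),(A(210,215),(-29,-10,57))]
for o in(s,t,s+t):
    p=fit(o,[490,260,-.25]);print('grip pt',p[0]-12*np.cos(p[2]),p[1]-12*np.sin(p[2]))
# dock refit in new top picture
D=lambda u,v:('top',365+u/5-.4,205+(v-336)/5-.4)
fit([(D(36,408),(-75,50,10)),(D(46,521),(-75,-50,10)),(D(203,393),(75,50,29)),(D(219,507),(75,-50,29))],[465,-250,-1.5])
E
```

```text
[ 4.95231e+02  2.57860e+02 -1.93000e-01] res [-0.8, -0.6, 0.6, 0.1, 0.6, 0.7, -0.4, -0.3]
grip pt 483.45382909822496 260.1643657849661
[ 4.95981e+02  2.60620e+02 -2.70000e-01] res [-0.2, 0.6, -0.1, 0.0, 0.1, -1.0, 0.3, 0.4]
grip pt 484.4157949948252 263.8210535888326
[ 4.95696e+02  2.58988e+02 -2.43000e-01] res [-0.5, -0.4, 0.6, 0.4, 0.9, 1.2, 0.1, 0.1, 0.0, 0.5, 0.5, -0.0, 0.4, -1.0, 0.8, 0.4]
grip pt 484.04748995016934 261.87104066590337
[ 463.148 -249.839   -1.501] res [-0.7, 0.1, -0.5, 0.2, 0.9, -0.2, 0.3, -0.1]
```

```bash
python3 go.py 484 262 130 -0.243
```

```text
at [566.2  -7.7 129.9] [ 3.141e+00 -1.000e-03 -2.000e-02] t 14.2
spin total 2.23 then xyz in NEW frame [-1.809e+00 -3.025e+00 -1.000e-03] in OLD [-1.096 -3.35  -0.004]
```

Call:
jog_arm(targets=[{"xyz": [0, 0, 0], "spin": 0.7}, {"xyz": [0, 0, 0], "spin": 0.8}, {"xyz": [0, 0, 0], "spin": 0.73}, {"xyz": [-0.3, -0.5, 0], "spin": 0}, {"xyz": [-0.31, -0.525, 0], "spin": 0}, {"xyz": [-0.3, -0.5, 0], "spin": 0}, {"xyz": [-0.3, -0.5, 0], "spin": 0}, {"xyz": [-0.3, -0.5, 0], "spin": 0}, {"xyz": [-0.3, -0.5, 0], "spin": 0}, {"xyz": [0, 0, 0], "spin": 0}])

```text
time: 15.45
tool_pos: [481.8, 264.3, 127.5]
tcp_rot: [3.14, 0.003, -0.239]
contact_force: [0.2, -1.1, -0.3]
grip_width: 36.5
finger_force: 0.0
```

```bash
python3 go.py 484 262 29 -0.243
```

```text
at [481.8 264.3 127.5] [ 3.14e+00  3.00e-03 -2.39e-01] t 15.45
spin total 0.04 then xyz in NEW frame [0.033 0.021 1.231] in OLD [0.037 0.019 1.231]
```

Call:
jog_arm(targets=[{"xyz": [0, 0, 0], "spin": 0}, {"xyz": [0, 0, 0.15], "spin": 0}, {"xyz": [0, 0, 0.2], "spin": 0}, {"xyz": [0, 0, 0.2], "spin": 0}, {"xyz": [0, 0, 0.2], "spin": 0}, {"xyz": [0, 0, 0.2], "spin": 0}, {"xyz": [0, 0, 0.2], "spin": 0}, {"xyz": [0, 0, 0.1], "spin": 0}, {"xyz": [0, 0, 0], "spin": 0}, {"xyz": [0, 0, 0], "spin": 0}])

```text
time: 16.7
tool_pos: [484.3, 262.2, 29.4]
tcp_rot: [-3.141, -0.001, -0.243]
contact_force: [0.3, 0.2, 0.4]
grip_width: 36.9
finger_force: 0.0
```

Call:
jog_arm(targets=[{"xyz": [0, 0, 0], "spin": 0}, {"xyz": [0, 0, 0], "spin": 0}, {"xyz": [0, 0, 0], "spin": 0}, {"xyz": [0, 0, 0], "spin": 0}, {"xyz": [0, 0, 0], "spin": 0}, {"xyz": [0, 0, 0], "spin": 0}, {"xyz": [0, 0, 0], "spin": 0}, {"xyz": [0, 0, 0], "spin": 0}, {"xyz": [0, 0, 0], "spin": 0}, {"xyz": [0, 0, 0], "spin": 0}], gripper=0)

```text
time: 17.95
tool_pos: [484.3, 262.3, 29.4]
tcp_rot: [-3.141, -0.001, -0.243]
contact_force: [-0.4, 1.4, 5.0]
grip_width: 20.2
finger_force: 30.0
```

Grip width is 20.2 mm, which matches the block. I'll lift straight up, then turn and travel at height.

Call:
jog_arm(targets=[{"xyz": [0, 0, -0.05], "spin": 0}, {"xyz": [0, 0, -0.1], "spin": 0}, {"xyz": [0, 0, -0.2], "spin": 0}, {"xyz": [0, 0, -0.25], "spin": 0}, {"xyz": [0, 0, -0.25], "spin": 0}, {"xyz": [0, 0, -0.25], "spin": 0}, {"xyz": [0, 0, -0.2], "spin": 0}, {"xyz": [0, 0, -0.15], "spin": 0}, {"xyz": [0, 0, -0.1], "spin": 0}, {"xyz": [0, 0, 0], "spin": 0}])

```text
time: 19.2
tool_pos: [484.1, 262.1, 153.3]
tcp_rot: [-3.141, -0.001, -0.243]
contact_force: [-0.1, 0.3, -3.1]
grip_width: 20.0
finger_force: 30.0
```

```bash
python3 - <<'E'
import numpy as np
for dx,dy,yaw in((463.5,-250.3,-1.5),):
    c,s=np.cos(yaw),np.sin(yaw)
    for X in(-24,-5,7): # carrier origin dock x ; grip 12 behind
        print(X,dx+c*(X-12),dy+s*(X-12))
E
python3 go.py 461 -214 154 -1.5
python3 - <<'E'
from h import *
a=bot.capture('scene');b=bot.capture('top');cv2.imwrite('pics/g.png',a)
E
```

```text
-24 460.9534607399627 -214.39018048225404
-5 462.29746757164907 -233.3425852277311
7 463.1463139916615 -245.31252506697973
at [484.1 262.1 153.3] [-3.141e+00 -1.000e-03 -2.430e-01] t 19.2
spin total 12.57 then xyz in NEW frame [ 5.916  0.709 -0.009] in OLD [ 1.153  5.845 -0.01 ]
```

Call:
jog_arm(targets=[{"xyz": [0.06, 0.3, 0], "spin": 0}, {"xyz": [0.1, 0.55, 0], "spin": 0}, {"xyz": [0.13, 0.65, 0], "spin": 0}, {"xyz": [0.13, 0.65, 0], "spin": 0}, {"xyz": [0.13, 0.65, 0], "spin": 0}, {"xyz": [0.13, 0.65, 0], "spin": 0}, {"xyz": [0.13, 0.65, 0], "spin": 0}, {"xyz": [0.12, 0.65, 0], "spin": 0}, {"xyz": [0.1, 0.55, 0], "spin": 0}, {"xyz": [0.07, 0.38, 0], "spin": 0}])

```text
time: 20.55
tool_pos: [459.3, -202.1, 152.3]
tcp_rot: [-3.141, 0.001, -0.245]
contact_force: [-1.3, 0.3, -2.2]
grip_width: 20.0
finger_force: 30.0
```

Call:
jog_arm(targets=[{"xyz": [0, 0, 0], "spin": 1}, {"xyz": [0, 0, 0], "spin": 1}, {"xyz": [0, 0, 0], "spin": 1}, {"xyz": [0, 0, 0], "spin": 1}, {"xyz": [0, 0, 0], "spin": 1}, {"xyz": [0, 0, 0], "spin": 1}, {"xyz": [0, 0, 0], "spin": 1}, {"xyz": [0, 0, 0], "spin": 1}, {"xyz": [0, 0, 0], "spin": 1}, {"xyz": [0, 0, 0], "spin": 1}])

```text
time: 21.8
tool_pos: [459.6, -200.0, 152.2]
tcp_rot: [3.141, 0.001, -1.247]
contact_force: [-0.0, 0.0, -2.8]
grip_width: 19.9
finger_force: 30.0
```

```bash
python3 go.py 460 -200.4 60 -1.5
```

```text
at [ 459.6 -200.   152.2] [ 3.141e+00  1.000e-03 -1.247e+00] t 21.8
spin total 2.53 then xyz in NEW frame [ 0.005 -0.005  1.153] in OLD [ 0.008 -0.005  1.153]
```

Call:
jog_arm(targets=[{"xyz": [0, 0, 0], "spin": 0.85}, {"xyz": [0, 0, 0], "spin": 0.85}, {"xyz": [0, 0, 0], "spin": 0.83}, {"xyz": [0, 0, 0.2], "spin": 0}, {"xyz": [0, 0, 0.25], "spin": 0}, {"xyz": [0, 0, 0.25], "spin": 0}, {"xyz": [0, 0, 0.25], "spin": 0}, {"xyz": [0, 0, 0.2], "spin": 0}, {"xyz": [0, 0, 0.1], "spin": 0}, {"xyz": [0, 0, 0], "spin": 0}])

```text
time: 23.05
tool_pos: [459.6, -200.0, 52.4]
tcp_rot: [3.14, 0.001, -1.496]
contact_force: [1.0, 0.3, -1.8]
grip_width: 19.8
finger_force: 30.0
```

```bash
python3 go.py 460 -200.4 36 -1.5; python3 - <<'E'
from h import *
b=bot.capture('scene');a=bot.capture('top');cv2.imwrite('pics/h.png',b);cv2.imwrite('pics/ht.png',a)
E
```

```text
at [ 459.6 -200.    52.4] [ 3.140e+00  1.000e-03 -1.496e+00] t 23.05
spin total 0.04 then xyz in NEW frame [ 0.005 -0.005  0.205] in OLD [ 0.006 -0.005  0.205]
```

Call:
jog_arm(targets=[{"xyz": [0, 0, 0.07], "spin": 0}, {"xyz": [0, 0, 0.07], "spin": 0}, {"xyz": [0, 0, 0.05], "spin": 0}, {"xyz": [0, 0, 0.02], "spin": 0}, {"xyz": [0, 0, 0.01], "spin": 0}, {"xyz": [0, 0, 0], "spin": 0}, {"xyz": [0, 0, 0], "spin": 0}, {"xyz": [0, 0, 0], "spin": 0}, {"xyz": [0, 0, 0], "spin": 0}, {"xyz": [0, 0, 0], "spin": 0}])

```text
time: 24.4
tool_pos: [459.9, -200.2, 35.4]
tcp_rot: [-3.142, -0.0, -1.496]
contact_force: [-0.3, -0.1, -2.0]
grip_width: 19.9
finger_force: 30.0
```

Call:
jog_arm(targets=[{"xyz": [0, 0, 0.01], "spin": 0}, {"xyz": [0, 0, 0.006], "spin": 0}, {"xyz": [0, 0, 0], "spin": 0}, {"xyz": [0, 0, 0], "spin": 0}, {"xyz": [0, 0, 0], "spin": 0}, {"xyz": [0, 0, 0], "spin": 0}, {"xyz": [0, 0, 0], "spin": 0}, {"xyz": [0, 0, 0], "spin": 0}, {"xyz": [0, 0, 0], "spin": 0}, {"xyz": [0, 0, 0], "spin": 0}])

```text
time: 25.65
tool_pos: [459.9, -200.2, 34.4]
tcp_rot: [-3.141, -0.0, -1.496]
contact_force: [-2.3, 1.2, 5.9]
grip_width: 20.0
finger_force: 30.0
```

Carrier is on the plate. I'll slide it toe first.

Call:
jog_arm(targets=[{"xyz": [0.02, 0, -0.004], "spin": 0}, {"xyz": [0.04, 0, 0], "spin": 0}, {"xyz": [0.04, 0, 0], "spin": 0}, {"xyz": [0.04, 0, 0], "spin": 0}, {"xyz": [0.04, 0, 0], "spin": 0}, {"xyz": [0.04, 0, 0], "spin": 0}, {"xyz": [0.04, 0, 0], "spin": 0}, {"xyz": [0.04, 0, 0], "spin": 0}, {"xyz": [0, 0, 0], "spin": 0}, {"xyz": [0, 0, 0], "spin": 0}])

```text
time: 26.9
tool_pos: [461.8, -224.7, 34.4]
tcp_rot: [-3.141, -0.001, -1.496]
contact_force: [0.5, -2.2, 2.2]
grip_width: 20.0
finger_force: 30.0
```

Call:
jog_arm(targets=[{"xyz": [0.03, 0, 0], "spin": 0}, {"xyz": [0.03, 0, 0], "spin": 0}, {"xyz": [0.03, 0, 0], "spin": 0}, {"xyz": [0.03, 0, 0], "spin": 0}, {"xyz": [0.03, 0, 0], "spin": 0}, {"xyz": [0.03, 0, 0], "spin": 0}, {"xyz": [0, 0, 0], "spin": 0}, {"xyz": [0, 0, 0], "spin": 0}, {"xyz": [0, 0, 0], "spin": 0}, {"xyz": [0, 0, 0], "spin": 0}])

```text
time: 28.15
tool_pos: [464.3, -238.4, 34.5]
tcp_rot: [-3.139, -0.001, -1.496]
contact_force: [5.1, 4.0, -1.2]
grip_width: 19.8
finger_force: 30.0
```

A side force of +5 N on x shows the guide pushing the carrier towards +x. I'll comply by shifting that way, then continue.

Call:
jog_arm(targets=[{"xyz": [-0.03, 0, 0], "spin": 0}, {"xyz": [0, -0.02, 0], "spin": 0}, {"xyz": [0, -0.012, 0], "spin": 0}, {"xyz": [0, 0, 0], "spin": 0}, {"xyz": [0.03, 0, 0], "spin": 0}, {"xyz": [0.02, 0, 0], "spin": 0}, {"xyz": [0, 0, 0], "spin": 0}, {"xyz": [0, 0, 0], "spin": 0}, {"xyz": [0, 0, 0], "spin": 0}, {"xyz": [0, 0, 0], "spin": 0}])

```text
time: 29.4
tool_pos: [465.4, -239.8, 34.4]
tcp_rot: [3.141, 0.0, -1.496]
contact_force: [-1.2, 3.2, 5.0]
grip_width: 19.3
finger_force: 30.0
```

Call:
jog_arm(targets=[{"xyz": [0.02, 0, -0.003], "spin": 0}, {"xyz": [0.02, 0, 0], "spin": 0}, {"xyz": [0.01, 0, 0], "spin": 0}, {"xyz": [0, 0, 0], "spin": 0}, {"xyz": [0, 0, 0], "spin": 0}, {"xyz": [0, 0, 0], "spin": 0}, {"xyz": [0, 0, 0], "spin": 0}, {"xyz": [0, 0, 0], "spin": 0}, {"xyz": [0, 0, 0], "spin": 0}, {"xyz": [0, 0, 0], "spin": 0}])

```text
time: 30.65
tool_pos: [465.7, -243.9, 34.6]
tcp_rot: [3.141, 0.0, -1.496]
contact_force: [-0.6, 0.6, -2.3]
grip_width: 20.4
finger_force: 30.0
```

Call:
jog_arm(targets=[{"xyz": [0.015, 0, 0], "spin": 0}, {"xyz": [0.015, 0, 0], "spin": 0}, {"xyz": [0.015, 0, 0], "spin": 0}, {"xyz": [0, 0, 0], "spin": 0}, {"xyz": [0, 0, 0], "spin": 0}, {"xyz": [0, 0, 0], "spin": 0}, {"xyz": [0, 0, 0], "spin": 0}, {"xyz": [0, 0, 0], "spin": 0}, {"xyz": [0, 0, 0], "spin": 0}, {"xyz": [0, 0, 0], "spin": 0}])

```text
time: 31.9
tool_pos: [465.9, -247.4, 34.6]
tcp_rot: [3.141, 0.0, -1.496]
contact_force: [0.2, 2.7, -1.5]
grip_width: 20.0
finger_force: 30.0
```

Call:
jog_arm(targets=[{"xyz": [0.012, 0, 0], "spin": 0}, {"xyz": [0.012, 0, 0], "spin": 0}, {"xyz": [0, 0, 0], "spin": 0}, {"xyz": [0, 0, 0], "spin": 0}, {"xyz": [0, 0, 0], "spin": 0}, {"xyz": [0, 0, 0], "spin": 0}, {"xyz": [0, 0, 0], "spin": 0}, {"xyz": [0, 0, 0], "spin": 0}, {"xyz": [0, 0, 0], "spin": 0}, {"xyz": [0, 0, 0], "spin": 0}])

```text
time: 33.15
tool_pos: [465.8, -247.6, 34.7]
tcp_rot: [3.141, 0.003, -1.496]
contact_force: [1.0, 9.9, 2.4]
grip_width: 19.8
finger_force: 30.0
```

Firm stop at 47 mm of travel, with 45 expected from the back wall. I'll ease the push, settle it down and release.

Call:
jog_arm(targets=[{"xyz": [-0.014, 0, 0.004], "spin": 0}, {"xyz": [0, 0, 0], "spin": 0}, {"xyz": [0, 0, 0], "spin": 0}, {"xyz": [0, 0, 0], "spin": 0}, {"xyz": [0, 0, 0], "spin": 0}, {"xyz": [0, 0, 0], "spin": 0}, {"xyz": [0, 0, 0], "spin": 0}, {"xyz": [0, 0, 0], "spin": 0}, {"xyz": [0, 0, 0], "spin": 0}, {"xyz": [0, 0, 0], "spin": 0}])

```text
time: 34.4
tool_pos: [465.9, -247.4, 34.6]
tcp_rot: [3.141, 0.001, -1.496]
contact_force: [-0.1, 6.8, 1.9]
grip_width: 19.7
finger_force: 30.0
```

Call:
jog_arm(targets=[{"xyz": [0, 0, 0], "spin": 0}, {"xyz": [0, 0, 0], "spin": 0}, {"xyz": [0, 0, 0], "spin": 0}, {"xyz": [0, 0, 0], "spin": 0}, {"xyz": [0, 0, 0], "spin": 0}, {"xyz": [0, 0, 0], "spin": 0}, {"xyz": [0, 0, 0], "spin": 0}, {"xyz": [0, 0, 0], "spin": 0}, {"xyz": [0, 0, 0], "spin": 0}, {"xyz": [0, 0, 0], "spin": 0}], gripper=36)

```text
time: 35.65
tool_pos: [466.1, -248.3, 34.3]
tcp_rot: [-3.142, -0.0, -1.496]
contact_force: [0.8, -0.1, 0.3]
grip_width: 33.4
finger_force: 0.0
```

Call:
jog_arm(targets=[{"xyz": [0, 0, -0.1], "spin": 0}, {"xyz": [0, 0, -0.3], "spin": 0}, {"xyz": [0, 0, -0.5], "spin": 0}, {"xyz": [0, 0, -0.5], "spin": 0}, {"xyz": [0, 0, -0.5], "spin": 0}, {"xyz": [0.5, 0, 0], "spin": 0}, {"xyz": [0.6, 0, 0], "spin": 0}, {"xyz": [0.6, 0, 0], "spin": 0}, {"xyz": [0.3, 0, 0], "spin": 0}, {"xyz": [0, 0, 0], "spin": 0}])

```text
time: 36.9
tool_pos: [477.5, -409.2, 186.2]
tcp_rot: [3.142, -0.0, -1.498]
contact_force: [0.3, 0.0, -0.8]
grip_width: 32.8
finger_force: 0.0
```

```bash
python3 - <<'E'
from h import *
o=bot.get_obs();print(o['tool_pos'].round(1),o['contact_force'].round(1),o['time'])
p=(463.8,-250.6,-1.497)
def dk(x,y,z): c,s=np.cos(p[2]),np.sin(p[2]); return [p[0]+c*x-s*y,p[1]+s*x+c*y,z]
for n in('scene','top'):
    a=bot.capture(n);cv2.imwrite(f'pics/z{n}.png',a);g=cv2.cvtColor(a,cv2.COLOR_BGR2GRAY)
    print(n,'block top corners expected',[w2px(n,dk(7+x,y,62)).round(1).tolist() for x,y in((5,10),(5,-10),(-29,-10),(-29,10))])
    u,v=w2px(n,dk(-5,0,62)).astype(int); print('u0',u-9,'v0',v-8); print(g[v-8:v+9,u-9:u+10])
E
```

```text
[ 477.5 -409.2  186.2] [ 0.3  0.  -0.8] 36.9
scene block top corners expected [[278.5, 174.5], [281.8, 172.5], [287.3, 175.2], [284.0, 177.2]]
u0 273 v0 166
[[155 154 155 155 156 154 151 149 149 148 152 154 155 154 155 155 155 155
  156]
 [154 155 156 154 155 151 140 131 129 134 140 149 151 153 155 155 156 154
  155]
 [154 155 157 153 153 146 128 114 107 113 120 127 137 143 148 152 155 155
  156]
 [154 157 155 152 143 133 119 106 101 103 105 110 113 123 132 140 146 151
  152]
 [150 149 148 143 132 126 114 107 106 106 102 103 103 107 111 119 130 139
  145]
 [132 131 129 129 120 114 109 107 110 110 103 101 102 100 102 105 110 117
  130]
 [114 107 112 111 107 102 101 106 109 106  99  95  98 100 101 102 104 106
  116]
 [103 100  96  94  88  93 104 110 111 109 101  96  95  96 100 101  99 104
  116]
 [ 96  90  81  73  73  91 104 112 114 115 114 105  98  93  97  99 101 104
  113]
 [ 84  73  67  61  67  83  97 104 109 114 113 107  99  91  97 100 100 101
  104]
 [ 67  64  59  58  65  78  90  96  97 103 105 101  96  92  99  99 101  99
  100]
 [ 60  59  56  57  66  76  87  89  93  93  96  92  8
[... 1222 characters left out ...]
 119 124 114 113 119 122 118  93  40  45  38
   38]
 [ 44  45  30  86  91  64  89 113 118 115 110 117 117 122 103  41  35  44
   36]
 [ 42  41  40  75  87  70  87  96  89  97  89  90  92 101  96  43  38  38
   49]
 [ 50  39  36  61  81  69  72  74  61  60  63  62  67  88  81  50  45  43
   45]
 [ 73  55  34  50  87  98  85  87  90  89  92  95 100 106  95  60  40  42
   43]
 [ 86  72  51  33  85 119 112 115 116 112 114 113 117 116 104  75  42  39
   37]
 [ 88  86  69  50  95 123 116 110 113 105 100 100  99  92  87  58  39  39
   42]
 [ 92  89  89  71  85 104  98  85  84  81  67  61  58  49  49  45  45  43
   40]
 [ 96  91  85  83  72  51  30  39  38  33  39  43  39  35  37  23  33  42
   47]]
```

```bash
python3 -c "
from plant import bot
print(bot.close_job())"
```

```text
the job is handed in; nothing more can be done
None
```

I handed the job in: the lid lies flat on the mat, handle up, and the carrier stands in the dock's pocket, pushed to a firm stop at the back wall and released. The hand-in gave no verdict, and the final carrier check was by force, travel and pixel values because my 10 picture views were used up.

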